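Stand the card, hold the towel clip open over it

TASK

In the guest shower hut, take the small card on a rod out of the blue toothbrush holder, push its rod fully down into the narrow tube on the round foot so that its wooden bar sits on the tube's rim, and let go of it. Then take the flip-flop clip off the caddy's rim by squeezing its upper plates, and hold it gaping wide open over the top edge of the standing card, upright and square to it, one jaw on each side and touching nothing but your fingers, ready for a guest's slip to be tucked in. Finish while still holding the clip open there, with the soap holder, the spare clip and the shampoo bottle left where they are.

Things in the scene. Friction and masses are not known exactly. Their poses are not given: they have to be found in the camera images.
- card: card on a rod, loose, about 50 g, 108 mm tall; origin at the rod's lower tip, z up, x square to the card's faces. Steel rod 8 mm thick, 50 mm long, pointed at the tip; above it a wooden bar 14 (x) by 50 (y) by 28 mm tall; above that a stiff grey card 3 mm thick (x), 50 mm wide, 30 mm tall. At the start it stands in the toothbrush holder, bar resting on its top
- card_grip (a point): centre of the card's wooden bar (64 mm above the rod's tip): grip here across x, 14 mm; axes as the card's
- card_edge (a point): middle of the card's top edge, 108 mm above the rod's tip; axes as the card's
- cup_top (a point): centre of the top of the fixed round blue ceramic toothbrush holder, 70 mm across and 95 mm tall, at its 16 mm wide open hole, 60 mm deep
- tube: the fixed white ceramic tube, 32 mm outside, 11 mm bore, 70 mm tall, bore 55 mm deep, on a low round foot of 84 mm; origin at the centre of its underside
- tube_mouth (a point): centre of the tube's mouth, at its rim, 70 mm above the work surface
- caddy: the fixed grey plastic shower caddy, an open box 120 mm (x) by 220 mm (y) by 70 mm tall, walls 4 mm; origin at the centre of its underside; the clip sits on the rim of its -x wall. The swing handle is folded down outside the +x wall
- clip: white plastic flip-flop clip on the caddy's rim, a 40 g spring clip; origin at its pivot, 26 mm above the rim at the start; z up, x across the jaws, y along the pivot. Its jaws, 34 mm wide (y), hang 39 mm below the pivot when shut; spread, 36 mm, with the tips 31 mm apart. Squeezing the two upper plates together spreads them
- clip_grip (a point): on the clip's middle line, 24 mm above the pivot: squeeze the upper plates along x here (axes as the clip's). Plates 36 mm wide (y); shut, they lean apart: 43 mm over their outsides half-way up, 55 mm at the top, 34 mm above the pivot. About 10 N brings them upright and parallel to a hard stop: 28 mm over the outsides, 7 to 41 mm above the pivot
- clip_mouth (a point): point on the clip's middle line 36 mm below the pivot, half-way between the spread jaws' tips; axes as the clip's
- clip_l (a joint): how far each clip lever is turned (rad): 0 biting the 4 mm caddy rim, 0.36 fully spread; springs shut when let go
- soap_holder: bystander: loose round soap holder of hard silicone, 100 mm wide, 18 mm high; origin under its centre
- spare_clip: bystander: the other flip-flop clip, lying flat on the planks, 80 by 34 mm, about 20 mm high; origin under its centre
- shampoo: bystander: loose white shampoo bottle, 52 mm wide, 140 mm tall; origin under its centre
Things that resemble listed ones, but are neither listed nor needed, are in the scene too. Leave any black or purple look-alike of the card alone.

How it is judged:
On the way, in this order (a step that is already met when the one before it is completed fails the run):
1. the card's rod is fully down in the tube and the card is let go (horizontal distance between card and tube_mouth below 0.004 m and z of card in the frame of tube_mouth below -0.046 m and angle between card's own z axis and vertical below 0.08 rad and contact force between the fingers and card below 0.05 N), for 0.2 s.
2. the clip is squeezed open and lifted clear of the caddy (value of joint clip_l above 0.2 rad and contact force between the fingers and clip above 2 N and contact force between clip and caddy below 0.05 N and height (world z) of clip above 0.115 m), for 0.2 s.
At the end, for the whole second after the job is handed in: Card let go in tube: within 4 mm of axis, 46 mm deep, tilt under 0.08 rad. Fingers hold the clip still, spread over 0.25 rad, touching neither card nor tube: tips 4-30 mm below the card's top edge, mid-point within 8 mm of its plane, 18 mm of its middle; square and upright within 0.26 rad (all of step 1 and value of joint clip_l above 0.25 rad and contact force between the fingers and clip above 2 N and contact force between clip and card below 0.1 N and contact force between clip and tube below 0.1 N and x of clip_mouth in the frame of card_edge between -0.008 and 0.008 m and y of clip_mouth in the frame of card_edge between -0.018 and 0.018 m and z of clip_mouth in the frame of card_edge between -0.03 and -0.004 m and angle between the x axis of clip and the x axis of card, either way round below 0.26 rad and angle between clip's own z axis and vertical below 0.26 rad and linear speed of clip below 0.03 m/s); the arm keeps its last pose, push and grip.
It fails at once if the soap holder is moved more than 20 mm (distance of soap_holder from where it was at the start of the episode above 0.02 m).
It fails at once if the spare clip is moved more than 20 mm (distance of spare_clip from where it was at the start of the episode above 0.02 m).
It fails at once if the shampoo bottle is moved more than 20 mm (distance of shampoo from where it was at the start of the episode above 0.02 m).
It also fails if it takes over 56 s, if anything falls off the work surface, if the arm or the gripper's body presses on something with over 40 N, if the wrist force passes 120 N, or if a joint passes its speed limit or range.

ROBOT

A 6-joint arm with a two-finger parallel gripper is mounted at the origin on the work surface. World frame = base frame: x ahead of the robot, y to its left, z up, the work surface at z = 0. Lengths are in m, angles in rad, forces in N, time in s.
With the tool pointing down it reaches from about 0.3 to 0.775 m from the base axis. Payload 14.6 kg.
Tool frame: the origin (TCP) lies midway between the tips of the shut fingers; the grasp point (between the pads) lies 19 mm behind it; z points along the fingers, y is the line along which they close (so a half turn about z gives the same grasp; the last joint's range is limited). The gripper opens to 94 mm and grips with 3 to 60 N. Pads are 16 mm wide; open, the fingers measure 119 mm over their backs; the gripper's body (75 mm by 177 mm) begins 78 mm behind the grasp point.
Start: joints at [-1.339, 0.3, 1.521, -0, 1.321, -0.067], TCP at [0.162, -0.526, 0.205] pointing down, gripper open.
Joint ranges: [-3.03, 3.03], [-0.79, 2.21], [0.23, 2.52], [-1.04, 4.18], [0, 3.07], [-2.55, 2.55]. Speed limits (rad/s): [2.22, 2.22, 2.57, 3.14, 3.14, 3.14].

INTERFACE

Orientations are given as [roll, pitch, yaw] about the fixed x, y, z axes, in that order (R = Rz(yaw) Ry(pitch) Rx(roll)).
In Python, from station import ctrl gives the robot as it stands. The module is installed in compiled form; this text tells all that it offers.
- The arm moves only by the tool servo_tool, never from a script. Its argument "plan" is a list of rows, each a list of 7 numbers: the opening in per cent of the stroke, from 0 (shut) to 100 (fully open), then the shift along the tool's x, y, z in m, then the turn, a rotation vector about the tool's x, y, z in rad. A call has exactly 8 rows; each row shifts and turns the commanded pose from where the row before left it, along the tool's axes as they then stand; what a row does not reach is not made up. A row lasts 1/8 s, in which the tool goes at most 62.5 mm and 10.7 degrees, less where a joint would pass 70% of its speed; a pose out of reach is approached as far as the arm can. A call with a gripper value outside its range is refused whole. The fingers move at their own pace and stop on an object; "force" is the grip in N (left out, the last holds). Time passes only in rows, so rows that do not move let the fingers close, or fill a call up. It gives the time, the measured TCP pose, the force, the opening and the grip force at its end, in the units of the state.
- ctrl.get_obs(): the state, without advancing time (a new reading comes with each control period).
- ctrl.camera(name): name is "scene" or "top"; returns a dict with "pixels" (400x640x3 uint8, red, green, blue), "z_map" (400x640 float32, m along the optical axis (not along the pixel's ray), 0 where there is no reading), "mtx" (3x3 intrinsics, pixels), "dist" ([k1, k2, p1, p2, k3] as OpenCV has them; the pictures are not rectified), "pose" (4x4, takes a point from camera to world coordinates). Camera axes: x right, y up, looking along -z (the intrinsics and any distortion apply to the point x, -y, -z); pixel columns grow to the right and rows downward; lengths in m; the calibration is good to about 2 mm. A picture is of the moment at which its call begins.
- ctrl.hand_in(): hands the job in; it is judged then, once.
The state is a dict: "time_s": time; "qpos": joint angles; "joint_vel": joint speeds; "tau": joint torques, N m; "ee_pos": TCP position; "eef_rot": TCP orientation; "force": force on the tool from outside, world axes, zero at the start; "moment": the same for the moment, N m; "grip_width": finger opening in m; "grip_force": force on a finger pad.
Only numpy, scipy, OpenCV 4.12 (cv2) and the standard library are available. Lean on these libraries where they do the work, as an engineer would, in place of code of your own. Each camera call takes 0.05 s, during which the arm holds its last target. There are 200 camera calls.

## Working session

There is one attempt and no reset: what is moved stays moved. The work goes in short steps, Python scripts to look and compute and a tool call to move; the robot and the scene stay as the last step left them, time stands still between calls to the robot, and variables do not carry over. Pictures are saved under pics/ and viewed, at most 10 in all, crops included, and the job is handed in when it is done.

Besides the shell and the picture viewer there is one more tool, called after "Emit:" in YAML: its name, and indented under it one key for each argument. servo_tool: Moves the arm, as the interface text tells. Its arguments: {"type":"object","properties":{"plan":{"type":"array","items":{"type":"array","items":{"type":"number"}}},"force":{"type":"number"}},"required":["plan"]}

```bash
mkdir -p pics; cat > h.py <<'E'
import numpy as np, cv2, pickle
from station import ctrl
def snap(name,tag):
    c=ctrl.camera(name); pickle.dump(c,open(f'pics/{tag}.pkl','wb')); cv2.imwrite(f'pics/{tag}.png',c['pixels'][:,:,::-1]); return c
def load(tag): return pickle.load(open(f'pics/{tag}.pkl','rb'))
def ray(c,uv):
    p=cv2.undistortPoints(np.array(uv,float).reshape(-1,1,2),c['mtx'],np.array(c['dist'],float)).reshape(-1,2)
    d=np.c_[p[:,0],-p[:,1],-np.ones(len(p))]; T=np.array(c['pose'])
    return T[:3,3], d@T[:3,:3].T
def onz(c,uv,z):
    o,d=ray(c,uv); return o+d*((z-o[2])/d[:,2])[:,None]
def depth(c,uv):
    uv=np.array(uv).reshape(-1,2); o,d=ray(c,uv); z=np.array([c['z_map'][int(round(v)),int(round(u))] for u,v in uv]); return o+d*z[:,None]
def cloud(c):
    v,u=np.mgrid[0:400,0:640]; uv=np.c_[u.ravel(),v.ravel()].astype(float); o,d=ray(c,uv)
    return (o+d*c['z_map'].reshape(-1,1)).reshape(400,640,3)
E
python3 - <<'E'
from h import *
for n in('scene','top'):
    c=snap(n,n+'0'); print(n,np.round(c['pose'],3).tolist(),np.round(c['mtx'],1).tolist(),c['dist'],(c['z_map']>0).mean())
o=ctrl.get_obs(); print(o)
E
```

```text
scene [[-0.165, -0.844, 0.51, 1.176], [0.986, -0.141, 0.084, 0.095], [0.001, 0.517, 0.856, 1.096], [0.0, 0.0, 0.0, 1.0]] [[518.2, 0.0, 320.4], [0.0, 518.2, 195.1], [0.0, 0.0, 1.0]] [0.03445094 0.         0.         0.         0.        ] 0.99609375
top [[-0.049, 0.973, -0.224, 0.357], [-0.999, -0.047, 0.017, -0.006], [0.006, 0.225, 0.974, 1.256], [0.0, 0.0, 0.0, 1.0]] [[445.9, 0.0, 313.0], [0.0, 445.9, 197.5], [0.0, 0.0, 1.0]] [-0.03326039  0.          0.          0.          0.        ] 0.9959609375
{'time_s': 0.1, 'qpos': array([-1.33861822e+00,  3.00404073e-01,  1.52149623e+00,  8.97569284e-06,
        1.32070098e+00, -6.65930034e-02]), 'joint_vel': array([-0.00079251,  0.0005519 , -0.00419869, -0.00104021,  0.00010454,
        0.00073165]), 'tau': array([ 1.84090430e-03, -5.32643938e+01, -3.53283298e+01,  7.09692109e-02,
        2.33749469e-02, -7.70705014e-05]), 'ee_pos': array([ 0.16184118, -0.52541252,  0.20495899]), 'eef_rot': array([-3.14058683e+00, -7.57933522e-05,  2.98768851e-01]), 'force': array([ 0.53045806, -0.77719074, -1.00226375]), 'moment': array([ 0.02663465, -0.01448009, -0.01129689]), 'grip_force': 0.0, 'grip_width': 0.09372042946062083}
```

View pics/scene0.png

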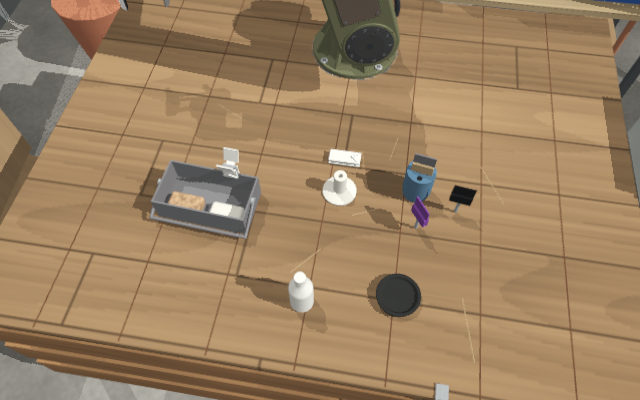

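View pics/top0.png

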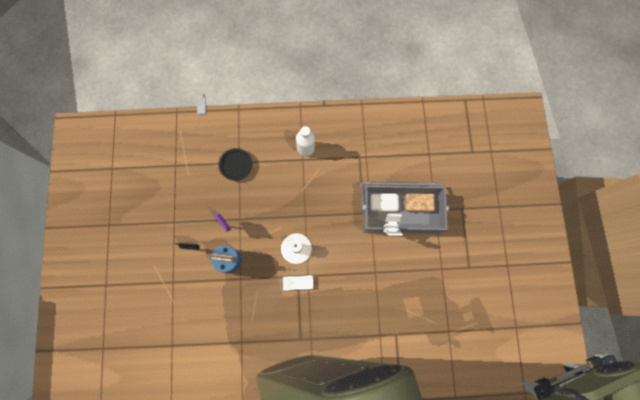

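The card I want could be taken for three things: the grey card in the blue holder at scene (424,163), the purple one at (420,212) and the black one at (462,197). I choose the grey one. The tube is at (340,183), the clip on the caddy rim at (231,162), and the spare clip at (345,158).

```bash
python3 - <<'E'
from h import *
s=load('scene0');t=load('top0')
def crop(c,u,v,w,h,k): return cv2.resize(c['pixels'][v:v+h,u:u+w,::-1],None,fx=k,fy=k,interpolation=cv2.INTER_CUBIC)
a=crop(s,310,140,170,95,4); b=crop(s,200,135,60,50,5)
c=crop(t,170,205,160,95,4)
im=np.zeros((590,800,3),np.uint8)
a=cv2.resize(a,(500,280)); c=cv2.resize(c,(500,297)); d=crop(t,365,200,60,50,5)
im[:280,:500]=a; im[285:582,:500]=c; im[:250,500:800]=b; im[285:535,500:800]=d
cv2.imwrite('pics/crop0.png',im)
for n,c in(('s',s),('t',t)):
    P=cloud(c)
    # plane check
    print(n,'floor', np.median(P[230:240,240:260 if n=='s' else 260,2]))
    for nm,box in dict(cup=(330,0,0),).items(): pass
    hsv=cv2.cvtColor(c['pixels'],cv2.COLOR_RGB2HSV)
    blue=cv2.inRange(hsv,(95,90,40),(115,255,255))>0
    blue&=(P[:,:,2]>.02)&(P[:,:,2]<.2)&(P[:,:,0]>.25)
    q=P[blue]; print('blue',len(q),np.round(np.percentile(q,[2,50,98],axis=0),3).tolist())
    top=q[(abs(q[:,2]-.095)<.006)]; print(' top',len(top),top.min(0).round(3),top.max(0).round(3))
    # card region above cup
    cc=np.median(q,0); m=(np.hypot(P[:,:,0]-cc[0],P[:,:,1]-cc[1])<.05)&(P[:,:,2]>.105)
    q=P[m]; print('card',len(q),np.round(np.percentile(q,[1,50,99],axis=0),3).tolist())
    v,u=np.nonzero(m); print(' px',u.min(),u.max(),v.min(),v.max())
E
```

```text
s floor -0.0003098080432352157
blue 693 [[0.471, 0.184, 0.023], [0.502, 0.211, 0.078], [0.512, 0.246, 0.097]]
 top 274 [0.456 0.184 0.089] [0.512 0.249 0.1  ]
card 342 [[0.471, 0.193, 0.106], [0.479, 0.217, 0.127], [0.487, 0.24, 0.153]]
 px 411 436 154 173
t floor 0.0001310197009752878
blue 342 [[0.442, 0.179, 0.063], [0.464, 0.204, 0.095], [0.504, 0.239, 0.1]]
 top 301 [0.441 0.179 0.09 ] [0.506 0.244 0.101]
card 129 [[0.464, 0.188, 0.106], [0.473, 0.211, 0.124], [0.483, 0.238, 0.155]]
 px 210 233 254 261
```

View pics/crop0.png

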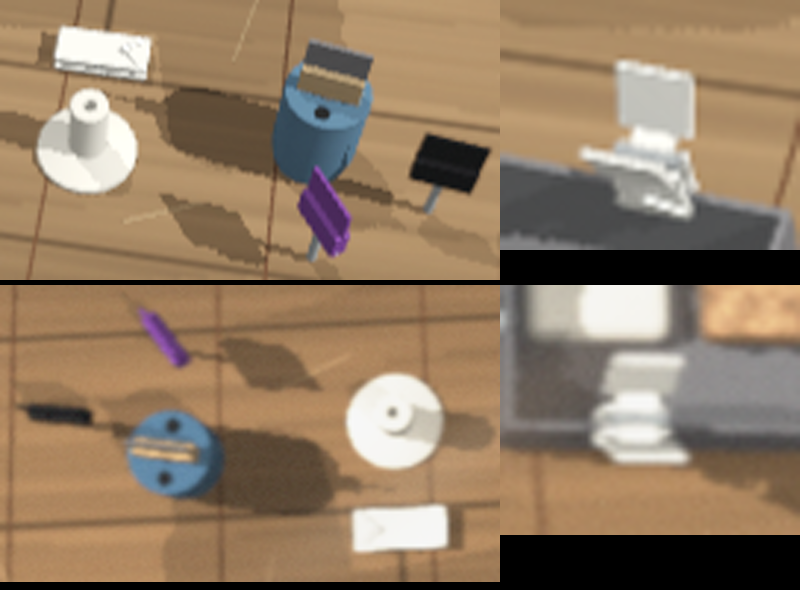

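The crop confirms the choice: a grey card on a wooden bar sits in the blue holder, at scene (424,163). The purple and black look-alikes stand on the planks beside the holder. The clip sits on the near caddy wall with its plates flared. Next I measure.

```bash
cat >> h.py <<'E'
def rect(q):
    r=cv2.minAreaRect((q[:,:2]*1000).astype(np.float32)); return np.round(r[0],1),np.round(r[1],1),round(r[2],1)
E
python3 - <<'E'
from h import *
for n in('scene0','top0'):
    c=load(n); P=cloud(c); Z=P[:,:,2]; print('==',n)
    hsv=cv2.cvtColor(c['pixels'],cv2.COLOR_RGB2HSV)
    near=lambda x,y,r:np.hypot(P[:,:,0]-x,P[:,:,1]-y)<r
    for nm,m in dict(bar=near(.476,.213,.05)&(Z>.103)&(Z<.123)&(hsv[:,:,1]>60)&(hsv[:,:,0]<30),
                     card=near(.476,.213,.05)&(Z>.128),
                     cuptop=near(.475,.213,.05)&(abs(Z-.095)<.004)).items():
        q=P[m]; q2=q[:,:2]-q[:,:2].mean(0); w,V=np.linalg.eigh(q2.T@q2)
        print(nm,len(q),'mean',q.mean(0).round(4),'dir deg',np.degrees(np.arctan2(V[1,1],V[0,1])).round(1),rect(q),'z',np.percentile(q[:,2],[2,98]).round(4))
    # tube top
    a=onz(c,[(340,178)] if n=='scene0' else [(296,246)],.07)[0]; 
    m=near(a[0],a[1],.03)&(abs(Z-.07)<.004); q=P[m]; print('tube top',len(q),q.mean(0).round(4),rect(q),q[:,2].mean())
    if len(q): print(cv2.minEnclosingCircle((q[:,:2]*1000).astype(np.float32)))
    m=near(a[0],a[1],.055)&(Z>.003)&(Z<.03)&(hsv[:,:,1]<60); q=P[m]; print('foot',cv2.minEnclosingCircle((q[:,:2]*1000).astype(np.float32)),q.mean(0),np.median(q[:,2]))
    # caddy
    a=depth(c,[(230,170)] if n=='scene0' else [(393,228)])[0]; print('clip pt',a)
    m=near(a[0]+.05,a[1],.17)&(Z>.064)&(Z<.074)&(hsv[:,:,2]<170);q=P[m]; print('rim',len(q),rect(q),np.median(q[:,2]))
    m=near(a[0],a[1],.06)&(Z>.077)&(hsv[:,:,2]>120);q=P[m];print('clip',len(q),rect(q),q.min(0).round(3),q.max(0).round(3))
    for lo in(.08,.09,.1,.11,.12,.125):
        s=q[(q[:,2]>=lo)&(q[:,2]<lo+.01)]; 
        if len(s)>4:print(lo,len(s),rect(s),s.min(0).round(3),s.max(0).round(3))
    for nm,m in dict(purple=(hsv[:,:,0]>125)&(hsv[:,:,0]<160)&(hsv[:,:,1]>80),black=near(.49,.29,.06)&(hsv[:,:,2]<60)&(Z>.03)).items():
        q=P[m&(Z>.03)];print(nm,len(q),rect(q),q.min(0).round(3),q.max(0).round(3))
E
```

```text
== scene0
bar 145 mean [0.4813 0.2158 0.1149] dir deg 80.4 (array([480.3, 215.7]), array([48. , 11.8]), 82.3) z [0.1036 0.1229]
card 170 mean [0.4771 0.2168 0.1412] dir deg 80.7 (array([477.1, 216.7]), array([48.9,  8.5]), 79.4) z [0.1284 0.1532]
cuptop 295 mean [0.4895 0.2149 0.094 ] dir deg 79.0 (array([484.7, 216.2]), array([67.2, 54.8]), 81.5) z [0.0911 0.0983]
tube top 98 [0.5046 0.0311 0.0688] (array([503.9,  30.9]), array([30.1, 28.1]), 42.7) 0.06880313798361025
((504.62286376953125, 31.744470596313477), 16.345603942871094)
foot ((504.5691833496094, 31.6682071685791), 42.81056594848633) [0.51288912 0.03207286 0.00848891] 0.007343662510414406
clip pt [ 0.55959517 -0.21521186  0.1145653 ]
rim 526 (array([ 591.7, -269.9]), array([228. , 126.2]), 86.7) 0.06781804248299284
clip 377 (array([ 538.1, -225.1]), array([36.5, 56.6]), 86.9) [ 0.51  -0.245  0.077] [ 0.567 -0.206  0.133]
0.08 18 (array([ 538.7, -214.2]), array([ 9.4, 16.7]), 89.7) [ 0.53  -0.219  0.08 ] [ 0.547 -0.21   0.09 ]
0.09 103 (array([ 538.3, -225.8]), array([33.6, 35.9]), 85.5) [ 0.519 -0.242  0.091] [ 0.557 -0.208
[... 1675 characters left out ...]
y([33.5, 27. ]), 85.1) [ 0.523 -0.246  0.092] [ 0.551 -0.211  0.1  ]
0.1 60 (array([ 536.7, -228.9]), array([36.3, 34.6]), 87.7) [ 0.52  -0.248  0.1  ] [ 0.554 -0.21   0.11 ]
0.11 44 (array([ 536.7, -227.6]), array([33.8, 41. ]), 86.7) [ 0.517 -0.246  0.11 ] [ 0.558 -0.21   0.12 ]
0.12 54 (array([ 537.2, -228.2]), array([34.6, 53.4]), 85.5) [ 0.511 -0.247  0.12 ] [ 0.564 -0.209  0.13 ]
0.125 65 (array([ 537., -228.]), array([35. , 53.3]), 86.3) [ 0.51  -0.247  0.126] [ 0.564 -0.209  0.134]
purple 95 (array([471. , 119.1]), array([337.2,  18. ]), 44.7) [ 0.357 -0.006  0.066] [0.596 0.237 1.256]
black 69 (array([510.6, 309.3]), array([45.4,  8.2]), 88.2) [0.506 0.287 0.062] [0.515 0.332 0.11 ]
```

```bash
cat >> h.py <<'E'
from scipy.spatial.transform import Rotation as R
def go(x,y,z,yaw,obs=None):
    o=obs or ctrl.get_obs(); Rt=R.from_euler('xyz',o['eef_rot']); G=R.from_euler('xyz',[np.pi,0,yaw])
    print('t',round(o['time_s'],2),'ee',np.round(o['ee_pos'],4),'rpy',np.round(o['eef_rot'],4),'F',np.round(o['force'],1),'gw',round(o['grip_width'],4),'gf',round(o['grip_force'],2))
    d=np.array([x,y,z])-o['ee_pos']
    print('turn',np.round((Rt.inv()*G).as_rotvec(),4),'shift now-axes',np.round(Rt.inv().apply(d),4),'shift goal-axes',np.round(G.inv().apply(d),4))
E
python3 -c "
from h import *
go(.475,.2148,.165,1.405)"
```

```text
t 0.1 ee [ 0.1618 -0.5254  0.205 ] rpy [-3.1406e+00 -1.0000e-04  2.9880e-01] F [ 0.5 -0.8 -1. ] gw 0.0937 gf 0.0
turn [-9.0000e-04 -6.0000e-04 -1.1062e+00] shift now-axes [ 0.5172 -0.6152  0.0406] shift goal-axes [0.7817 0.1867 0.04  ]
```

Emit:
servo_tool:
  plan:
    - [35,0,0,0,0,0,-0.184]
    - [35,0,0,0,0,0,-0.184]
    - [35,0,0,0,0,0,-0.184]
    - [35,0,0,0,0,0,-0.184]
    - [35,0,0,0,0,0,-0.184]
    - [35,0,0,0,0,0,-0.186]
    - [35,0,0,-0.02,0,0,0]
    - [35,0.02,0,0,0,0,0]
  force: 20

```text
time_s: 1.1
ee_pos: [0.1651, -0.5064, 0.2261]
eef_rot: [3.141, 0.001, 1.404]
force: [-0.1, -0.5, -0.4]
grip_width: 0.0329
grip_force: 0.0
```

```bash
python3 -c "
from h import *
go(.475,.2148,.205,1.405)"
```

```text
t 1.1 ee [ 0.1651 -0.5064  0.2261] rpy [3.1412e+00 1.1000e-03 1.4043e+00] F [-0.1 -0.5 -0.4] gw 0.0329 gf 0.0
turn [ 0.0004  0.0011 -0.0007] shift now-axes [0.7626 0.186  0.0203] shift goal-axes [0.7625 0.1866 0.0211]
```

Emit:
servo_tool:
  plan:
    - [35,0.05,0.012,0,0,0,0]
    - [35,0.05,0.012,0,0,0,0]
    - [35,0.05,0.012,0,0,0,0]
    - [35,0.05,0.012,0,0,0,0]
    - [35,0.05,0.012,0,0,0,0]
    - [35,0.05,0.012,0,0,0,0]
    - [35,0.05,0.012,0,0,0,0]
    - [35,0.05,0.012,0,0,0,0]

```text
time_s: 2.1
ee_pos: [0.3262, -0.1257, 0.2255]
eef_rot: [3.141, 0.0, 1.405]
force: [0.7, -0.1, 0.3]
grip_width: 0.033
grip_force: 0.0
```

Emit:
servo_tool:
  plan:
    - [35,0.05,0.0125,0,0,0,0]
    - [35,0.05,0.0125,0,0,0,0]
    - [35,0.05,0.0125,0,0,0,0]
    - [35,0.05,0.0125,0,0,0,0]
    - [35,0.05,0.0125,0,0,0,0]
    - [35,0.05,0.0125,0,0,0,0]
    - [35,0.05,0.0125,0,0,0,0]
    - [35,0.01,0.0025,0.02,0,0,0]

```text
time_s: 3.1
ee_pos: [0.475, 0.2154, 0.2054]
eef_rot: [3.141, -0.001, 1.407]
force: [-1.0, -0.7, 0.1]
grip_width: 0.0329
grip_force: 0.0
```

```bash
python3 -c "
from h import *
go(.475,.2148,.099,1.405)"
```

```text
t 3.1 ee [0.475  0.2154 0.2054] rpy [ 3.1406e+00 -8.0000e-04  1.4072e+00] F [-1.  -0.7  0.1] gw 0.0329 gf 0.0
turn [ 0.001  -0.0008  0.0022] shift now-axes [-0.0007 -0.      0.1064] shift goal-axes [-6.000e-04  1.000e-04  1.064e-01]
```

Emit:
servo_tool:
  plan:
    - [35,0,0,0.03,0,0,0]
    - [35,0,0,0.03,0,0,0]
    - [35,0,0,0.025,0,0,0]
    - [35,0,0,0.012,0,0,0]
    - [35,0,0,0.008,0,0,0]
    - [0,0,0,0,0,0,0]
    - [0,0,0,0,0,0,0]
    - [0,0,0,0,0,0,0]

```text
time_s: 4.1
ee_pos: [0.4746, 0.213, 0.1012]
eef_rot: [3.141, -0.001, 1.405]
force: [-0.5, -0.5, 3.3]
grip_width: 0.0138
grip_force: 20.0
```

Emit:
servo_tool:
  plan:
    - [0,0,0,-0.01,0,0,0]
    - [0,0,0,-0.02,0,0,0]
    - [0,0,0,-0.025,0,0,0]
    - [0,0,0,-0.025,0,0,0]
    - [0,0,0,-0.02,0,0,0]
    - [0,0,0,0,0,0,0]
    - [0,-0.02,0,0,0,0,0]
    - [0,-0.02,0,0,0,0,0]

```text
time_s: 5.1
ee_pos: [0.4669, 0.1719, 0.1996]
eef_rot: [-3.14, 0.001, 1.405]
force: [0.5, -0.0, -0.8]
grip_width: 0.0141
grip_force: 20.0
```

```bash
python3 -c "
from h import *
go(.475+.0283,.2148-.1855,.2,1.405)"
```

```text
t 5.1 ee [0.4669 0.1719 0.1996] rpy [-3.1402e+00  8.0000e-04  1.4049e+00] F [ 0.5 -0.  -0.8] gw 0.0141 gf 20.0
turn [-0.0014  0.0008 -0.0001] shift now-axes [-0.1347  0.0594 -0.0004] shift goal-axes [-0.1347  0.0594 -0.0004]
```

Emit:
servo_tool:
  plan:
    - [0,-0.027,0.012,0,0,0,0]
    - [0,-0.027,0.012,0,0,0,0]
    - [0,-0.027,0.012,0,0,0,0]
    - [0,-0.027,0.012,0,0,0,0]
    - [0,-0.0267,0.0114,0,0,0,0]
    - [0,0,0,0.03,0,0,0]
    - [0,0,0,0.02,0,0,0]
    - [0,0,0,0,0,0,0]

```text
time_s: 6.1
ee_pos: [0.5027, 0.0298, 0.1491]
eef_rot: [-3.138, 0.001, 1.404]
force: [-0.1, 0.7, -0.6]
grip_width: 0.014
grip_force: 20.0
```

```bash
python3 - <<'E'
from h import *
im=np.zeros((560,800,3),np.uint8)
for i,n in enumerate(('scene','top')):
    c=snap(n,n+'1'); 
    u,v=((300,120) if i==0 else (256,205)); im[:480,400*i:400*i+400]=cv2.resize(c['pixels'][v:v+96,u:u+80,::-1],(400,480),interpolation=cv2.INTER_CUBIC)
cv2.imwrite('pics/crop1.png',im)
go(.5033,.0293,.1,1.405)
E
```

```text
t 6.2 ee [0.5039 0.0302 0.151 ] rpy [3.1413 0.     1.4042] F [-0.1 -0.1 -0.2] gw 0.0139 gf 20.0
turn [ 0.0002  0.     -0.0008] shift now-axes [-0.001  -0.0004  0.051 ] shift goal-axes [-0.001  -0.0004  0.051 ]
```

View pics/crop1.png

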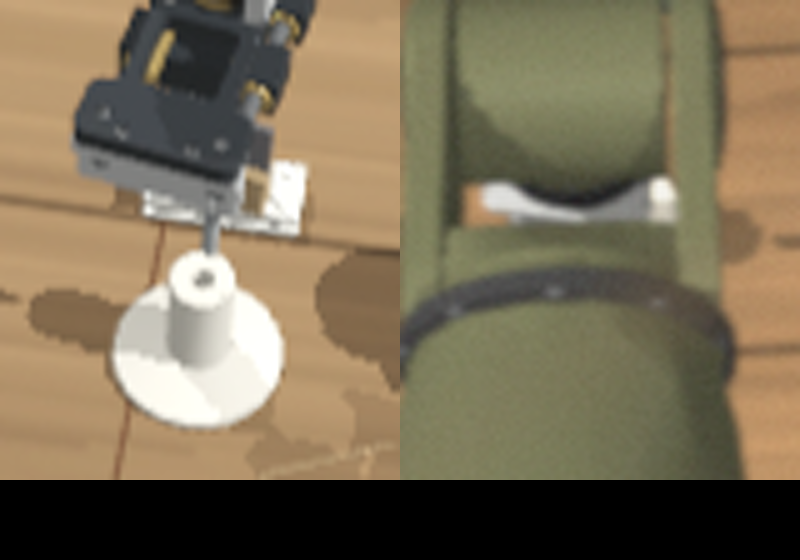

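The scene picture shows the rod at about (342,167), just above the bore at (340.6,175.6). The arm hides the tube from the top camera. I compare the rod with the tube in the scene camera's own frame.

```bash
python3 - <<'E'
from h import *
c=load('scene1');P=cloud(c)
m=(np.hypot(P[:,:,0]-.503,P[:,:,1]-.03)<.02)&(P[:,:,2]>.085)&(P[:,:,2]<.135)
for r in range(150,178):
    u=np.nonzero(m[r])[0]
    if len(u): print(r,u.min(),u.max(),P[r,u].mean(0).round(4), (P[r,u.max(),1]-P[r,u.min(),1]).round(4))
g=c['pixels'][160:174,334:350].astype(int).sum(2)//3; print(g)
# expected rod axis column if coaxial with scene-frame tube centre
T=np.linalg.inv(c['pose'])
def proj(p):
    q=T[:3,:3]@np.array(p)+T[:3,3]; q=q*[1,-1,-1]; return cv2.projectPoints(q.reshape(1,1,3),np.zeros(3),np.zeros(3),c['mtx'],np.array(c['dist'],float))[0].ravel()
for z in(.07,.1,.11,.12): print(z,proj([.5046,.0315,z]).round(2))
m=(np.hypot(P[:,:,0]-.504,P[:,:,1]-.031)<.03)&(abs(P[:,:,2]-.07)<.004); q=P[m];print(cv2.minEnclosingCircle((q[:,:2]*1000).astype(np.float32)))
m=(np.hypot(P[:,:,0]-.504,P[:,:,1]-.031)<.055)&(abs(P[:,:,2]-.008)<.004); q=P[m];print(cv2.minEnclosingCircle((q[:,:2]*1000).astype(np.float32)))
E
```

```text
163 341 343 [0.5068 0.0342 0.127 ] 0.0044
164 341 343 [0.5077 0.0345 0.1242] 0.0045
165 341 343 [0.5083 0.0347 0.1212] 0.0044
166 341 343 [0.5077 0.0348 0.1164] 0.0045
167 340 343 [0.5062 0.0336 0.1098] 0.0072
168 340 343 [0.507  0.0339 0.107 ] 0.0072
169 340 343 [0.5073 0.034  0.1033] 0.0066
170 340 343 [0.5066 0.0341 0.0981] 0.0071
171 341 342 [0.5098 0.0346 0.0988] 0.0022
[[169 145 142 134 133 128 128 131 148 117 116 128 137 152 145 100]
 [160 162 158 141 147 138 131 128 146 125 127 129 141 161 121 101]
 [187 194 203 202 196 153 137 118 132 118 124 128 142 164 147 124]
 [190 202 215 219 209 168 154 104 106 121 179 174 160 160 160 151]
 [106 119 125 127 135 160 150 104 110 147 199 201 171 171 180 190]
 [114 109 105 102  97  94 100 107 127 164 130 160 135 165 180 196]
 [140 137 135 133 131 128 114 111 142 167 102  98  95 104 107 115]
 [152 151 151 151 151 149 127 112 145 169 133 132 130 127 115 113]
 [150 151 151 151 151 149 123 113 148 165 151 151 151 150 140 140]
 [148 148 149 149 149 148 133 114 150 165 151 151 151 151 151 152]
 [145 146 150 180 212 213 210 138 168 186 163 149 149 149 150 150]
 [146 166 213 230 251 252 250 216 223 231 218 162 147 147 148 148]
 [167 221 251 251 252 252 252 252 252 252 251 218 145 146 146 146]
 [204 250 251 252 252 248 237 238 247 252 252 250 179 146 145 146]]
0.07 [340.1  175.81]
0.1 [340.53 168.7 ]
0.11 [340.68 166.26]
0.12 [340.84 163.79]
((504.57763671875, 30.574859619140625), 16.03307342529297)
((503.2359619140625, 28.0411319732666), 44.84682846069336)
```

Emit:
servo_tool:
  plan:
    - [0,-0.0025,0.001,0,0,0,0]
    - [0,0,0,0,0,0,0]
    - [0,0,0,0.015,0,0,0]
    - [0,0,0,0.01,0,0,0]
    - [0,0,0,0.007,0,0,0]
    - [0,0,0,0.007,0,0,0]
    - [0,0,0,0.006,0,0,0]
    - [0,0,0,0,0,0,0]

```text
time_s: 7.2
ee_pos: [0.503, 0.028, 0.1039]
eef_rot: [-3.137, 0.001, 1.405]
force: [-5.1, -1.5, -4.5]
grip_width: 0.014
grip_force: 20.0
```

Emit:
servo_tool:
  plan:
    - [0,0,-0.001,0,0,0,0]
    - [0,0,0,0.006,0,0,0]
    - [0,0,0,0.006,0,0,0]
    - [0,0,0,0.006,0,0,0]
    - [0,0,0,0.006,0,0,0]
    - [0,0,0,0.002,0,0,0]
    - [0,0,0,0,0,0,0]
    - [0,0,0,0,0,0,0]

```text
time_s: 8.2
ee_pos: [0.5026, 0.028, 0.0787]
eef_rot: [-3.139, 0.001, 1.405]
force: [-6.1, -4.5, -0.5]
grip_width: 0.014
grip_force: 20.0
```

Emit:
servo_tool:
  plan:
    - [0,-0.001,-0.001,0,0,0,0]
    - [0,0,0,0.002,0,0,0]
    - [0,0,0,0.002,0,0,0]
    - [0,0,0,0.001,0,0,0]
    - [0,0,0,0,0,0,0]
    - [0,0,0,0,0,0,0]
    - [0,0,0,0,0,0,0]
    - [0,0,0,0,0,0,0]

```text
time_s: 9.2
ee_pos: [0.5024, 0.0276, 0.0758]
eef_rot: [3.141, -0.0, 1.405]
force: [-11.8, -0.6, 21.8]
grip_width: 0.0136
grip_force: 20.0
```

Emit:
servo_tool:
  plan:
    - [40,0,0,-0.002,0,0,0]
    - [40,0,0,0,0,0,0]
    - [40,0,0,0,0,0,0]
    - [40,0,0,-0.03,0,0,0]
    - [40,0,0,-0.04,0,0,0]
    - [40,0,0,-0.04,0,0,0]
    - [40,-0.03,0,-0.02,0,0,0]
    - [40,-0.05,0,0,0,0,0]

```text
time_s: 10.2
ee_pos: [0.4897, -0.0516, 0.2079]
eef_rot: [3.139, -0.0, 1.407]
force: [0.6, -0.3, -1.1]
grip_width: 0.0374
grip_force: 0.0
```

Emit:
servo_tool:
  plan:
    - [65,-0.05,0,0,0,0,0]
    - [65,-0.05,0,0,0,0,0]
    - [65,-0.03,0,0,0,0,0]
    - [65,0,0,0,0,0,-0.105]
    - [65,0,0,0,0,0,0]
    - [65,0,0,0,0,0,0]
    - [65,0,0,0,0,0,0]
    - [65,0,0,0,0,0,0]

```text
time_s: 11.2
ee_pos: [0.4677, -0.1794, 0.2064]
eef_rot: [3.142, 0.0, 1.51]
force: [0.2, -1.0, -0.3]
grip_width: 0.0612
grip_force: 0.0
```

```bash
python3 - <<'E'
from h import *
im=np.zeros((560,800,3),np.uint8)
for i,n in enumerate(('scene','top')):
    c=snap(n,n+'2'); P=cloud(c);Z=P[:,:,2]
    u,v=((300,120) if i==0 else (256,205)); im[:480,400*i:400*i+400]=cv2.resize(c['pixels'][v:v+96,u:u+80,::-1],(400,480),interpolation=cv2.INTER_CUBIC)
    for nm,lo,hi in(('bar',.075,.098),('card',.102,.13),('edge',.13,.146)):
        q=P[(np.hypot(P[:,:,0]-.503,P[:,:,1]-.029)<.045)&(Z>lo)&(Z<hi)]
        if len(q)<6: print(n,nm,len(q)); continue
        q2=q[:,:2]-q[:,:2].mean(0); w,V=np.linalg.eigh(q2.T@q2)
        print(n,nm,len(q),q.mean(0).round(4),np.degrees(np.arctan2(V[1,1],V[0,1])).round(1),rect(q),np.percentile(q[:,2],98).round(4))
cv2.imwrite('pics/crop2.png',im)
go(.5375,-.2268,.16,1.51)
E
```

```text
scene bar 143 [0.5096 0.032  0.0887] 82.5 (array([507.9,  31.5]), array([49.9, 12.5]), 84.1) 0.0978
scene card 151 [0.505  0.0316 0.1162] 80.5 (array([505. ,  31.9]), array([48.4,  7.8]), 80.2) 0.1281
scene edge 0
top bar 44 [0.499  0.0274 0.0914] 83.1 (array([502.4,  26.5]), array([49.5, 14.2]), 81.0) 0.0978
top card 42 [0.502  0.0278 0.1178] 81.5 (array([501.3,  27.2]), array([46.9, 10. ]), 88.0) 0.1286
top edge 8 [0.5021 0.0255 0.1309] 79.3 (array([501.9,  25.2]), array([33.3,  3. ]), 80.8) 0.1324
t 11.3 ee [ 0.4677 -0.1794  0.2065] rpy [3.1416 0.     1.5097] F [ 0.2 -0.2 -0.6] gw 0.0609 gf 0.0
turn [ 0.      0.     -0.0003] shift now-axes [-0.043   0.0725  0.0465] shift goal-axes [-0.043   0.0725  0.0465]
```

View pics/crop2.png

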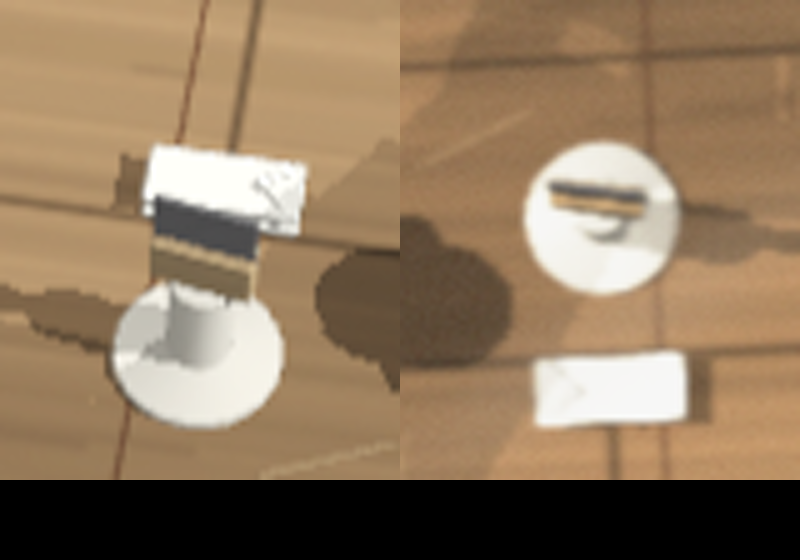

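The card is seated in the tube, upright, with its top edge at about 0.128 m (scene (341,164), top (296,243)). Now the clip.

Emit:
servo_tool:
  plan:
    - [80,-0.011,0.02,0,0,0,0]
    - [80,-0.011,0.02,0,0,0,0]
    - [80,-0.011,0.02,0,0,0,0]
    - [80,-0.01,0.0125,0,0,0,0]
    - [80,0,0,0.03,0,0,0]
    - [80,0,0,0.03,0,0,0]
    - [80,0,0,0.025,0,0,0]
    - [80,0,0,0.02,0,0,0]

```text
time_s: 12.3
ee_pos: [0.5372, -0.2268, 0.1003]
eef_rot: [-3.141, -0.0, 1.51]
force: [0.1, -0.4, 0.0]
grip_width: 0.0751
grip_force: 0.0
```

Emit:
servo_tool:
  plan:
    - [80,0,0,0,0,0,0]
    - [60,0,0,0,0,0,0]
    - [20,0,0,0,0,0,0]
    - [20,0,0,0,0,0,0]
    - [20,0,0,0,0,0,0]
    - [20,0,0,0,0,0,0]
    - [20,0,0,0,0,0,0]
    - [20,0,0,0,0,0,0]
  force: 25

```text
time_s: 13.3
ee_pos: [0.5374, -0.2269, 0.1014]
eef_rot: [3.142, -0.0, 1.51]
force: [0.4, 0.4, -1.1]
grip_width: 0.0272
grip_force: 25.0
```

Fully squeezed, at about 28 mm. I lift it straight up.

Emit:
servo_tool:
  plan:
    - [20,0,0,-0.01,0,0,0]
    - [20,0,0,-0.02,0,0,0]
    - [20,0,0,-0.03,0,0,0]
    - [20,0,0,-0.03,0,0,0]
    - [20,0,0,-0.02,0,0,0]
    - [20,0,0,0,0,0,0]
    - [20,0,0,0,0,0,0]
    - [20,0,0,0,0,0,0.105]

```text
time_s: 14.3
ee_pos: [0.5371, -0.2268, 0.2103]
eef_rot: [-3.14, -0.001, 1.403]
force: [-0.1, 0.1, -0.4]
grip_width: 0.0276
grip_force: 25.0
```

```bash
python3 - <<'E'
from h import *
im=np.zeros((480,800,3),np.uint8)
for i,n in enumerate(('scene','top')):
    c=snap(n,n+'3')
    u,v=((200,90) if i==0 else (350,150)); im[:,400*i:400*i+400]=cv2.resize(c['pixels'][v:v+96,u:u+80,::-1],(400,480),interpolation=cv2.INTER_CUBIC)
cv2.imwrite('pics/crop3.png',im)
go(.5028,.029,.21,1.405)
E
```

```text
t 14.4 ee [ 0.5371 -0.2268  0.2104] rpy [-3.1399e+00 -5.0000e-04  1.4034e+00] F [ 0.4 -0.1 -0.7] gw 0.0271 gf 24.97
turn [-0.0017 -0.0005 -0.0016] shift now-axes [ 0.2465 -0.0765  0.0006] shift goal-axes [ 0.2466 -0.0761  0.0004]
```

View pics/crop3.png

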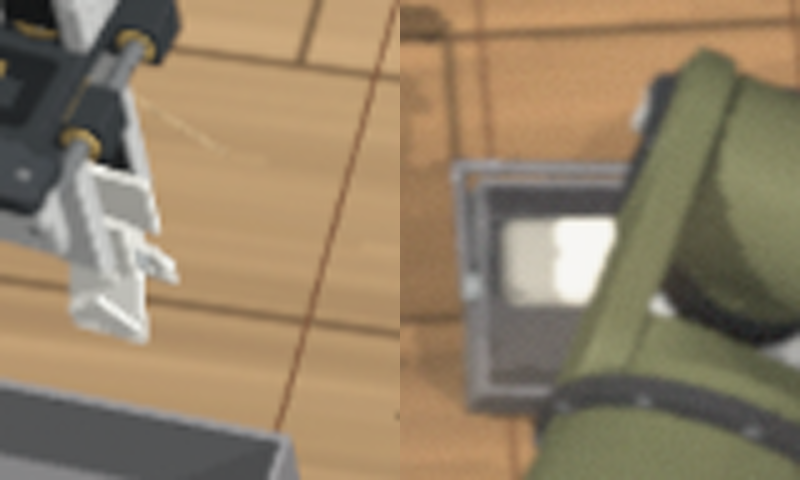

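The clip hangs gaping open in the fingers, at scene (223,145), clear of the caddy. I carry it over the card.

Emit:
servo_tool:
  plan:
    - [20,0.02,-0.006,0,0,0,0]
    - [20,0.04,-0.0125,0,0,0,0]
    - [20,0.05,-0.0155,0,0,0,0]
    - [20,0.05,-0.0155,0,0,0,0]
    - [20,0.05,-0.0155,0,0,0,0]
    - [20,0.0265,-0.008,0,0,0,0]
    - [20,0.01,-0.003,0,0,0,0]
    - [20,0,0,0,0,0,0]

```text
time_s: 15.4
ee_pos: [0.503, 0.029, 0.2114]
eef_rot: [-3.142, 0.0, 1.406]
force: [1.1, -1.1, -0.7]
grip_width: 0.0274
grip_force: 25.0
```

```bash
python3 - <<'E'
from h import *
c=snap('scene','scene4')
u,v=300,95; cv2.imwrite('pics/crop4.png',cv2.resize(c['pixels'][v:v+96,u:u+80,::-1],(480,576),interpolation=cv2.INTER_CUBIC))
go(.5028,.029,.153,1.405)
P=cloud(c);Z=P[:,:,2];near=np.hypot(P[:,:,0]-.503,P[:,:,1]-.03)<.06
for lo,hi in((.10,.125),(.16,.168),(.168,.175),(.175,.18),(.18,.19),(.19,.2)):
    q=P[near&(Z>lo)&(Z<hi)]
    if len(q)>4: print(lo,len(q),q.mean(0).round(4),rect(q))
E
```

```text
t 15.45 ee [0.5032 0.0284 0.2114] rpy [-3.1415e+00  2.0000e-04  1.4054e+00] F [-0.5  0.4 -0.1] gw 0.0277 gf 24.97
turn [-0.0001  0.0002  0.0004] shift now-axes [ 0.0005 -0.0004  0.0584] shift goal-axes [ 0.0005 -0.0004  0.0584]
0.1 139 [0.5051 0.0318 0.1134] (array([507.2,  31.5]), array([49.7, 13.4]), 82.9)
0.16 46 [0.5188 0.0283 0.1645] (array([514.7,  35.9]), array([23.7, 48. ]), 39.5)
0.168 31 [0.5187 0.0285 0.1708] (array([515.1,  35.1]), array([24.4, 46. ]), 32.5)
0.175 33 [0.5167 0.0306 0.1776] (array([513.8,  34.6]), array([24.1, 43.1]), 31.8)
0.18 70 [0.5158 0.029  0.1843] (array([513.8,  33.6]), array([22.4, 41.9]), 24.6)
0.19 24 [0.5133 0.0313 0.1929] (array([508.3,  29. ]), array([32.8, 18.8]), 84.6)
```

View pics/crop4.png

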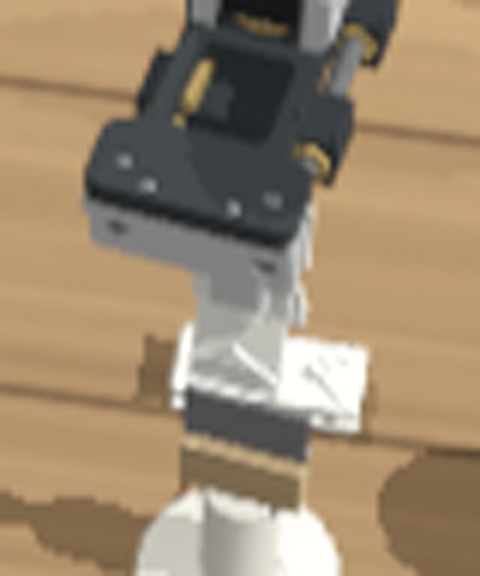

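The clip is centred above the card: its jaws are at crop (240,345) and the card at (248,425). I lower it.

Emit:
servo_tool:
  plan:
    - [20,0.002,0.001,0,0,0,0]
    - [20,0,0,0.012,0,0,0]
    - [20,0,0,0.012,0,0,0]
    - [20,0,0,0.012,0,0,0]
    - [20,0,0,0.012,0,0,0]
    - [20,0,0,0.008,0,0,0]
    - [20,0,0,0,0,0,0]
    - [20,0,0,0,0,0,0]

```text
time_s: 16.45
ee_pos: [0.5047, 0.0306, 0.1558]
eef_rot: [3.141, -0.0, 1.405]
force: [0.4, -0.4, -0.1]
grip_width: 0.0275
grip_force: 25.0
```

```bash
python3 - <<'E'
from h import *
c=snap('scene','scene5')
u,v=300,115; cv2.imwrite('pics/crop5.png',cv2.resize(c['pixels'][v:v+80,u:u+80,::-1],(560,560),interpolation=cv2.INTER_CUBIC))
go(.5028,.029,.153,1.405)
P=cloud(c);Z=P[:,:,2];near=np.hypot(P[:,:,0]-.503,P[:,:,1]-.03)<.06
q=P[near&(c['pixels'].min(2)>150)&(Z>.09)]
for z in np.arange(.095,.145,.005):
    s=q[(q[:,2]>z)&(q[:,2]<z+.005)]; print(round(z,3),len(s),s.mean(0).round(4) if len(s) else '', (s[:,1].min().round(4),s[:,1].max().round(4)) if len(s) else '')
g=P[near&(Z>.101)&(Z<.128)&(c['pixels'].max(2)<110)]; print('card',len(g),g.mean(0).round(4))
E
```

```text
t 16.5 ee [0.5047 0.0306 0.1559] rpy [ 3.1408e+00 -2.0000e-04  1.4048e+00] F [ 0.7 -0.3 -0.5] gw 0.0272 gf 24.97
turn [ 0.0008 -0.0002 -0.0002] shift now-axes [-0.0019 -0.0017  0.0029] shift goal-axes [-0.0019 -0.0017  0.0029]
0.095 0  
0.1 0  
0.105 12 [0.5236 0.0318 0.1083] (np.float64(0.0139), np.float64(0.0446))
0.11 19 [0.5229 0.0297 0.1122] (np.float64(0.0139), np.float64(0.0444))
0.115 24 [0.5166 0.0339 0.1173] (np.float64(0.0133), np.float64(0.0509))
0.12 28 [0.5207 0.0279 0.1224] (np.float64(0.013), np.float64(0.0456))
0.125 40 [0.5185 0.0317 0.1277] (np.float64(0.015), np.float64(0.0492))
0.13 19 [0.5157 0.0324 0.132 ] (np.float64(0.0146), np.float64(0.049))
0.135 14 [0.5164 0.0318 0.137 ] (np.float64(0.0141), np.float64(0.0448))
0.14 5 [0.5158 0.0354 0.1424] (np.float64(0.0167), np.float64(0.0491))
card 34 [0.5069 0.0397 0.1148]
```

View pics/crop5.png

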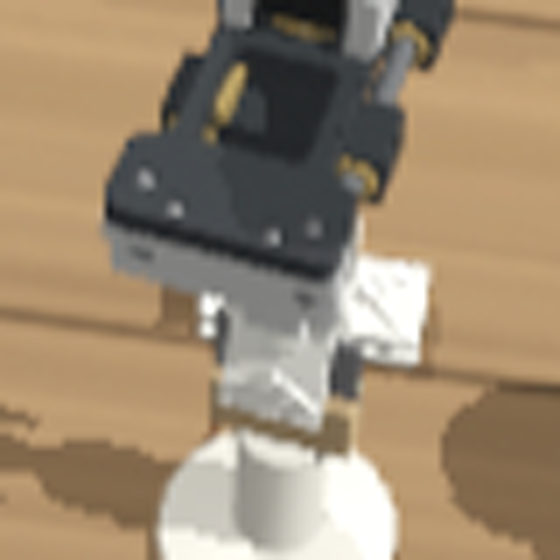

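The jaws straddle the card, with the front jaw tip at crop (270,400) and the card visible on both sides. I make a small centring nudge, let it settle, and hand in.

Emit:
servo_tool:
  plan:
    - [20,0,-0.0015,-0.003,0,0,0]
    - [20,0,0,0,0,0,0]
    - [20,0,0,0,0,0,0]
    - [20,0,0,0,0,0,0]
    - [20,0,0,0,0,0,0]
    - [20,0,0,0,0,0,0]
    - [20,0,0,0,0,0,0]
    - [20,0,0,0,0,0,0]

```text
time_s: 17.5
ee_pos: [0.503, 0.0308, 0.1584]
eef_rot: [-3.142, -0.0, 1.405]
force: [0.2, 0.0, -0.5]
grip_width: 0.0278
grip_force: 25.0
```

```bash
python3 -c "
from h import *
go(.5028,.029,.158,1.405)
print(ctrl.hand_in())"
```

```text
t 17.5 ee [0.503  0.0308 0.1584] rpy [-3.1415 -0.      1.4048] F [ 0.2  0.  -0.5] gw 0.0278 gf 24.97
turn [-0.0001 -0.     -0.0002] shift now-axes [-0.0018  0.0001  0.0004] shift goal-axes [-0.0018  0.0001  0.0004]
the job is handed in; nothing more can be done
None
```

I handed the job in at 17.5 s, verdict not shown: by my measurements the card is seated in the tube and let go, and the clip is held gaping open over its top edge; I never approached the soap holder, spare clip or shampoo bottle.

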